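# Retaining ring onto a cart wheel's axle

### The arm

A 6-joint arm with a two-finger parallel gripper is mounted at the origin on the work surface. World frame = base frame: x ahead of the robot, y to its left, z up, the work surface at z = 0. Lengths are in m, angles in degrees, forces in N, time in s.
With the tool pointing down it reaches from about 0.35 to 0.875 m from the base axis. Payload 4.2 kg.
Tool frame: the origin (TCP) lies midway between the tips of the shut fingers; the grasp point (between the pads) lies 19 mm behind it; z points along the fingers, y is the direction in which the jaws open and shut (so a half turn about z gives the same grasp; the last joint's range is limited). The gripper opens to 87 mm and grips with 3 to 60 N. Pads are 19 mm wide; open, the fingers measure 117 mm over their backs; the gripper's body (75 mm by 190 mm) begins 51 mm behind the grasp point.
Start: joints at [90.504, 22.042, 0.453, 0, -68.411, -14.817], TCP at [0.154, 0.606, 0.223] pointing down, gripper open.
Joint ranges: [-179.83, 179.83], [-69.29, 118.12], [-61.27, 80.66], [-181.25, 117.63], [-171.15, -9.14], [-177.46, 177.46]. Speed limits (degrees/s): [159.86, 159.86, 180, 180, 180, 180].

### API

Orientations are given as a 3x3 rotation matrix whose columns are the frame's x, y, z axes.
In Python, from station import r gives the robot as it stands.
- The arm moves only by the tool play_rows, never from a script. Its argument "commands" is a list that holds one entry, the list of rows, each a list of 7 numbers: the shift along the world's x, y, z in m, then the turn, a rotation vector about the world's x, y, z in rad, then the closure, from 0 (fully open) to 1 (shut). A call has 1 to 5 rows; each row is the pose to reach, as a shift and turn from the pose commanded when the call began; what a row does not reach only later rows make up. A row lasts 1/10 s, in which the tool goes at most 50 mm and 8.59 degrees, less where a joint would pass 70% of its speed; a pose out of reach is approached as far as the arm can. A call with a gripper value outside its range is refused whole. The fingers move at their own pace and stop on an object; the grip force is fixed at half the most. Time passes only in rows, so rows that repeat a pose let the fingers close. It gives the time, the measured TCP pose, the force and the opening at its end, in the units of the state.
- r.sense(): the state, without advancing time (a new reading comes with each control period).
- r.capture(name): name is "side" or "top"; returns a dict with "image" (400x640x3 uint8, red, green, blue), "range_z" (400x640 float32, m along the optical axis (not along the pixel's ray), 0 where there is no reading), "intrinsics" (3x3 intrinsics, pixels), "k1" (the pictures are not rectified: a ray, as slopes to the right and down, at radius r is drawn at 1 + k1 r^2 times it, then the intrinsics apply), "extrinsics" (4x4, takes a point from camera to world coordinates). Camera axes: x right, y up, looking along -z (the intrinsics and any distortion apply to the point x, -y, -z); pixel columns grow to the right and rows downward; lengths in m; the calibration is good to about 2 mm. A picture is of the moment at which its call begins.
- r.finish_job(): hands the job in, once; it reports no verdict.
The state is a dict: "time_s": time; "joints": joint angles; "joint_velocities": joint speeds; "effort": joint torques, N m; "tcp_pos": TCP position; "ee_rot": TCP orientation; "wrist_force": force on the tool from outside, world axes, zero at the start; "moment": the same for the moment, N m; "gripper_width": opening from 0.0 (shut) to 1.0 (fully open).
Only numpy, scipy, OpenCV 4.12 (cv2) and the standard library are available. Lean on these libraries where they do the work, as an engineer would, in place of code of your own. Each camera call takes 0.05 s, during which the arm holds its last target. There are 200 camera calls.

### The job

The cart wheel lies on the worktop with its steel retaining ring laid loosely on the end of the axle. Take the spreading pliers from their wooden stand, put the blades into the ring's gap and squeeze the handles to spread the ring no wider than it needs; slide it gently down the axle, pressing the springy washer under it, until it can close in the groove, and let it snap in. Then put the pliers back upright in the stand and let go, leaving the spray can, jar and wrench alone.

Things in the scene. Friction and masses are not known exactly. Their poses are not given: they have to be found in the camera images.
- wheel: Fixed cart wheel lying flat, black tyre 180 mm across, 44 mm thick, white hub 48 mm high. Origin on its axis at the worktop, z up. A steel stub axle stands up at its centre.
- axle: Stub axle, upright in the wheel. Origin on its axis, level with the worktop. Heights from it: groove (25 mm diameter) 59 to 66 mm, land (30 mm diameter) 66 to 76 mm, its flat top is the step the ring lies on at the start, pilot (24.4 mm diameter) 76 to 80 mm. It sits in a soft rubber bush and sinks some mm under a press, so only the force tells how far the washer is down; it springs back.
- washer: Sprung steel washer, 54 mm across, round the axle below the land. Origin: centre of its top, 64 mm above the axle's origin when free, so that it fills most of the groove. It can be pressed down 5 mm: 3 N at first touch, 9 N at 3 mm, 13 N at 5 mm, then a hard stop. For the ring to get under the land it must be 3 mm down or more (press with about 14 N; over 22 N is rough).
- ring: Loose dark steel horseshoe ring, 5 mm thick, bore 26 mm, 50 mm across, 56 g. Origin on the bore's axis at its underside, z up, x to its open gap. Two arms, sprung shut, hinge on a knuckle at x = -24 mm and end in lugs (x = 15 to 27 mm); the gap between the lugs is 16 mm (y = -8 to 8 mm) at rest. Lugs push back 3 N at first, 7 N at 0.13 rad.
- ring_l (a joint): Opening of the ring's left arm (+y), rad: 0 closed. Both arms open equally. The ring passes over the axle's land from about 0.115 rad (each lug 5 mm out); beyond 0.22 rad (each lug about 10 mm out) it is bent and spoilt.
- ring_r (a joint): Opening of the ring's right arm (-y), rad: 0 closed, grows as it is spread.
- pliers: Loose steel spreading pliers upright in the stand, handles up, 116 mm tall, 160 g. Origin level with the underside of the jaws' flat shoes, on the line that must coincide with the ring's axis in use; z up, x towards the blades, to be turned along the ring's x. The shoes (y = 17 to 26 mm each side) press on the ring's top. Lever pin along x at x = 10, z = 55 mm.
- blades (a point): On the pliers: midway between the two blades, at their lower ends, 4 mm below the shoes. Each blade is 7 mm long along x, their outer faces 11 mm apart at rest; they enter the ring's gap and swing apart in y. Each blade moves out about 1.1 mm for every mm that each roll moves in.
- handles (a point): On the pliers: midway between the two black rubber handle rolls (18 mm diameter, 22 mm long, lying along x), 107 mm above the pliers' origin and 10 mm towards its x. Pinch the rolls across y: 64 mm over the outside at rest, about 48 mm just lets the ring pass the land, 47 mm clears it (0.12 rad), 39 mm spoils it. A spring of 5 N at each roll keeps the handles apart.
- stand: Fixed pale wooden stand, 56 (x) by 82 (y) by 45 mm high, with a well 36 by 62 mm in which the pliers' jaws stand. Origin at the worktop, 12 mm behind (-x) the well's centre; the parked pliers have their origin at x = 0, y = 0, z = 8 mm of this frame and the same yaw.
- spray_can: Bystander: aluminium spray can, 54 mm across, 150 mm tall. Origin under its centre.
- screw_jar: Bystander: glass screw-top jar, 66 mm across, 75 mm tall. Origin under its centre.
- wrench: Bystander: steel wrench lying flat, 180 mm long along its x. Origin under its middle.
Mind the look-alikes: they are no part of the job. Of the things shaped like the stand, the wooden one is meant.

How it is judged:
By the outcome, as a careful person would: the job done as asked, in the order asked, and still so for the second after the job is handed in, with the robot touching nothing.
It also fails if it takes over 61 s, if anything falls off the work surface, if the arm or the gripper's body presses on something with over 40 N, if the wrist force passes 120 N, or if a joint passes its speed limit or range.

## Working session

There is one attempt and no reset: what is moved stays moved. The work goes in short steps, Python scripts to look and compute and a tool call to move; the robot and the scene stay as the last step left them, time stands still between calls to the robot, and variables do not carry over. Pictures are saved under pics/ and viewed, about 8 in all and at most 12, crops included, and the job is handed in when it is done.

Besides the shell and the picture viewer there is one more tool, called as name([rows], argument=value, ...), one row to a line, values as JSON. play_rows: Moves the arm, as the interface text tells. Its arguments: {"type":"object","properties":{"commands":{"type":"array","items":{"type":"array","items":{"type":"array","items":{"type":"number"}}}}},"required":["commands"]}

```bash
ls; mkdir -p pics
cat > h.py <<'E'
import numpy as np, cv2
from station import r
def cap(n):
    c=r.capture(n); np.savez('/tmp/%s.npz'%n,**c); return c
def points(c):
    """world XYZ per pixel from range"""
    K=np.array(c['intrinsics']);k1=float(c['k1']);h,w=c['range_z'].shape
    u,v=np.meshgrid(np.arange(w),np.arange(h))
    p=np.stack([u,v],-1).reshape(-1,1,2).astype(float)
    s=cv2.undistortPoints(p,K,np.array([k1,0,0,0.])).reshape(h,w,2)
    z=c['range_z']; P=np.stack([s[...,0]*z,-s[...,1]*z,-z,np.ones_like(z)],-1)
    return P@np.array(c['extrinsics']).T
def ray(c,u,v,zp):
    K=np.array(c['intrinsics']);k1=float(c['k1']);E=np.array(c['extrinsics'])
    s=cv2.undistortPoints(np.array([[[u,v]]],float),K,np.array([k1,0,0,0.])).ravel()
    d=E[:3,:3]@np.array([s[0],-s[1],-1]);o=E[:3,3]
    return o+d*(zp-o[2])/d[2]
def save(c,name): cv2.imwrite('pics/'+name,c['image'][...,::-1])
E
python3 - <<'E'
from h import *
a=cap('top');b=cap('side')
for n,c in (('t',a),('s',b)): print(c['extrinsics'],c['intrinsics'],c['k1']);
cv2.imwrite('pics/t1.png',a['image'][...,::-1]);cv2.imwrite('pics/s1.png',b['image'][...,::-1])
print(r.sense())
E
```

```text
pics
[[ 0.02626347  0.99848496 -0.04835309  0.54437789]
 [-0.99965089  0.02637226  0.00161328 -0.02287134]
 [ 0.00288601  0.04829383  0.998829    1.3451792 ]
 [ 0.          0.          0.          1.        ]] [[518.69997637   0.         327.25305975]
 [  0.         518.69997637 205.17089246]
 [  0.           0.           1.        ]] -0.10056460651601784
[[ 0.84139273  0.39060737 -0.37347578  0.22630645]
 [-0.54009702  0.63181562 -0.55597143 -0.59919168]
 [ 0.01880129  0.66950347  0.74257095  0.85992036]
 [ 0.          0.          0.          1.        ]] [[421.51919779   0.         323.61040581]
 [  0.         421.51919779 195.68706376]
 [  0.           0.           1.        ]] 0.03149622704229731
{'time_s': 0.1, 'joints': array([ 9.05042210e+01,  2.20868007e+01,  3.88033133e-01, -2.36221132e-02,
       -6.84106022e+01, -1.48157066e+01]), 'joint_velocities': array([ 0.01168918, -0.08828955,  0.21495676,  0.12045065,  0.00174261,
        0.0564157 ]), 'effort': array([ 1.12423054e-04, -3.91692638e+01,  1.87935323e+01,  4.23200771e+00,
        1.34218534e-02, -6.96861389e-05]), 'tcp_pos': array([0.15436354, 0.6050925 , 0.22157158]), 'ee_rot': array([[ 9.68928619e-01, -2.47340247e-01, -3.66546755e-04],
       [-2.47340491e-01, -9.68926739e-01, -1.91213217e-03],
       [ 1.17790292e-04,  1.94338144e-03, -9.99998105e-01]]), 'wrist_force': array([ 0.34050705, -0.13999634, -0.16815041]), 'moment': array([-0.02337641, -0.04137151, -0.05551933]), 'gripper_width': 0.9977113342602127}
```

View pics/t1.png

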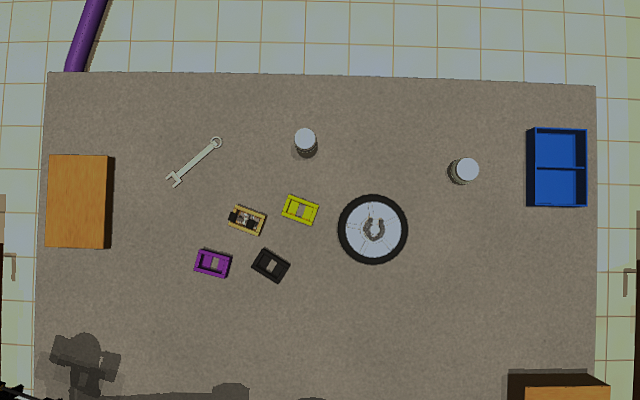

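View pics/s1.png

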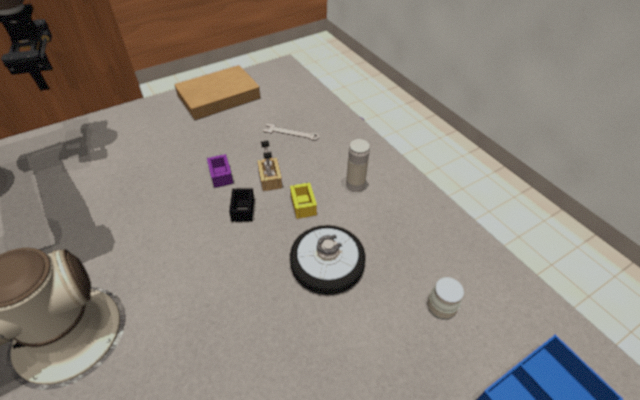

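The top view shows the wooden stand holding the pliers at about (247,220). The wheel and ring are at (373,229), with the gap facing image-up (+x). The other stands are decoys. Next I'll measure these.

Run:
```python
from h import *
a=dict(np.load('/tmp/top.npz'));b=dict(np.load('/tmp/side.npz'))
P=points(a);Q=points(b)
# heights check
print('table z top',np.median(P[280:330,250:350,2]),'side',np.median(Q[200:230,400:450,2]))
hsv=cv2.cvtColor(a['image'],cv2.COLOR_RGB2HSV)
# stand by colour
reg=np.zeros(hsv.shape[:2],bool);reg[195:245,220:275]=1
m=reg&(P[...,2]>0.03)&(P[...,2]<0.055)&(hsv[...,1]>60)
ys,xs=np.nonzero(m);pts=P[m][:,:3];print('stand n',len(pts),'z',np.median(pts[:,2]))
corr=np.array([ray(a,u,v,0.045)[:2] for u,v in zip(xs,ys)])
print('rect',cv2.minAreaRect((corr*1000).astype(np.float32)))
m=reg&(P[...,2]>0.09);print('tall n',m.sum(),P[m][:,:3].mean(0),P[m][:,2].max())
for lo,hi in ((.1,.13),(.05,.1)):
    mm=reg&(P[...,2]>lo)&(P[...,2]<hi);print(lo,mm.sum());
    if mm.sum()>3: print(cv2.minAreaRect((P[mm][:,:2]*1000).astype(np.float32)))
# hub+tyre
reg[:]=0;reg[185:275,328:418]=1
m=(reg&(P[...,2]>0.03)).astype(np.uint8);c=max(cv2.findContours(m,0,cv2.CHAIN_APPROX_NONE)[0],key=cv2.contourArea)
pp=np.array([ray(a,u,v,0.035)[:2]*1000 for u,v in c[:,0]],np.float32);print('tyre',cv2.fitEllipse(pp))
m=(reg&(hsv[...,2]>120)).astype(np.uint8);c=max(cv2.findContours(m,0,cv2.CHAIN_APPROX_NONE)[0],key=cv2.contourArea)
pp=np.array([ray(a,u,v,0.048)[:2]*1000 for u,v in c[:,0]],np.float32);print('hub',cv2.fitEllipse(pp), 'z',np.median(P[m>0][:,2]))
m=reg&(P[...,2]>0.068);print('ring top n',m.sum(),P[m][:,2].max())
im=np.hstack([cv2.resize(a['image'][180:280,323:423],(400,400),interpolation=2),cv2.resize(b['image'][215:300,280:380],(400,340),interpolation=2)[:400].repeat(1,0) if 0 else cv2.resize(b['image'][210:310,280:380],(400,400),interpolation=2)])
cv2.imwrite('pics/c1.png',im[...,::-1])
print('ring region z');np.set_printoptions(linewidth=250);print((P[214:246,358:392:1,2]*1000).astype(int))
```

```text
table z top -0.00015607620749602535 side -0.0010923156350798324
stand n 357 z 0.0444605179562767
rect ((564.1381225585938, 177.02903747558594), (83.88159942626953, 56.13275909423828), 71.08299255371094)
tall n 166 [0.56123683 0.16633653 0.19346595] 1.3451792026758658
0.1 146
((562.0909423828125, 178.22848510742188), (63.79498291015625, 22.069747924804688), 70.9902114868164)
0.05 74
((561.7454223632812, 180.04342651367188), (74.73176574707031, 33.33381271362305), 67.801025390625)
tyre ((549.2562866210938, -141.9246826171875), (176.48553466796875, 177.52320861816406), 176.97625732421875)
hub ((550.1362915039062, -141.16815185546875), (135.95550537109375, 136.3495330810547), 159.1855010986328) z 0.039759787421794535
ring top n 351 1.3451792026758658
ring region z
[[42 47 43 ... 49 44 51]
 [44 49 41 ... 44 43 45]
 [46 43 44 ... 42 46 44]
 ...
 [42 45 50 ... 47 41 43]
 [44 46 42 ... 41 49 42]
 [43 42 45 ... 49 46 46]]
```

View pics/c1.png

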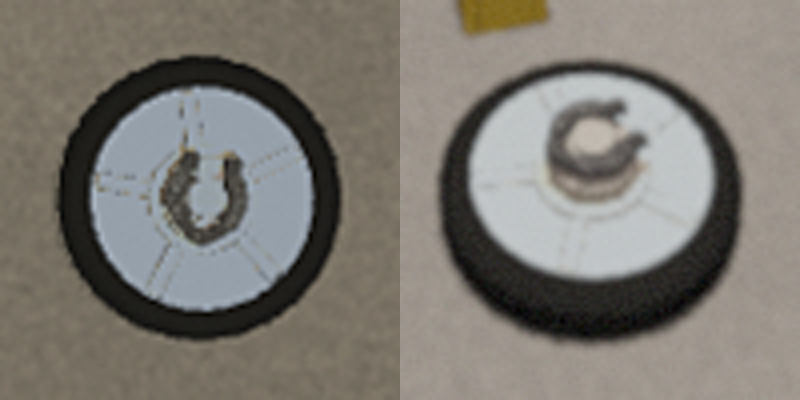

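Run:
```python
from h import *
a=dict(np.load('/tmp/top.npz'));b=dict(np.load('/tmp/side.npz'))
im=np.hstack([cv2.resize(a['image'][195:245,222:272],(400,400),interpolation=2),cv2.resize(b['image'][137:192,242:297],(400,400),interpolation=2)])
cv2.imwrite('pics/c2.png',im[...,::-1])
for n,c,(u0,u1,v0,v1) in (('top',a,(355,395,212,246)),('side',b,(312,350,230,265))):
    g=cv2.cvtColor(c['image'],cv2.COLOR_RGB2GRAY); m=np.zeros(g.shape,np.uint8); m[v0:v1,u0:u1]=(g[v0:v1,u0:u1]<(105 if n=='top' else 110))
    k,l,s,_=cv2.connectedComponentsWithStats(m);i=1+np.argmax(s[1:,4]);ys,xs=np.nonzero(l==i)
    w=np.array([ray(c,u,v,0.081 if n=='top' else .079)[:2]*1000 for u,v in zip(xs,ys)],np.float32)
    (cx,cy),R=cv2.minEnclosingCircle(w); print(n,len(w),'mec',cx,cy,R,'mean',w.mean(0),'x',w[:,0].min(),w[:,0].max(),'y',w[:,1].min(),w[:,1].max(),cv2.minAreaRect(w))
    d=np.array([cx,cy])-w.mean(0);print(' gap dir',np.degrees(np.arctan2(d[1],d[0])))
    np.save('/tmp/ring_%s.npy'%n,w)
    P=points(c); z=P[l==i][:,2]; print('z',np.percentile(z,[10,50,90]))
```

```text
top 246 mec 551.5447998046875 -142.204833984375 29.32807159423828 mean [ 550.08344 -139.5027 ] x 523.49005 577.1336 y -164.90009 -113.404205 ((550.4193115234375, -139.15199279785156), (53.60397720336914, 51.298072814941406), 1.2588779926300049)
 gap dir -61.59463861961566
z [0.06469759 0.07995799 0.08356488]
side 204 mec 545.87646484375 -143.28042602539062 29.83673667907715 mean [ 542.5681  -149.64194] x 517.32153 573.9672 y -172.15968 -122.177025 ((547.0941162109375, -147.1755828857422), (52.08549499511719, 52.0854377746582), 58.11000061035156)
 gap dir 62.52298945292693
z [0.06280506 0.07885036 0.08090373]
```

View pics/c2.png

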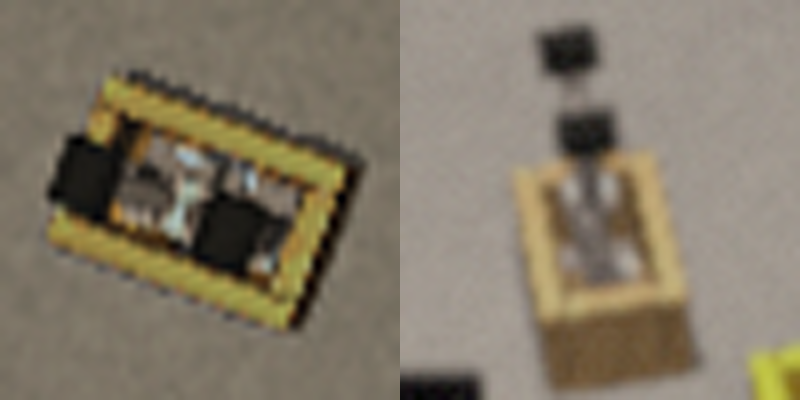

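Run:
```python
from h import *
a=dict(np.load('/tmp/top.npz'));b=dict(np.load('/tmp/side.npz'))
for n,c,box,th in (('top',a,(226,256,208,230),35),('side',b,(258,275,138,160),50)):
    g=c['image'].max(-1);u0,u1,v0,v1=box;m=np.zeros(g.shape,np.uint8);m[v0:v1,u0:u1]=g[v0:v1,u0:u1]<th
    k,l,s,ce=cv2.connectedComponentsWithStats(m)
    W=[ (s[i,4],ray(c,*ce[i],0.121 if n=='top' else .118)[:2].round(4)) for i in range(1,k) if s[i,4]>15];print(n,W)
    if len(W)==2:d=W[1][1]-W[0][1];print('mid',(W[0][1]+W[1][1])/2,'len',np.linalg.norm(d),'ang',np.degrees(np.arctan2(*d[::-1])))
E0=a['extrinsics'];print('cam ring ctr candidates')
for n,ctr in (('top',(549.7,-141.5)),('side',(545,-144))):
    w=np.load('/tmp/ring_%s.npy'%n)-ctr; R=np.hypot(*w.T);A=np.degrees(np.arctan2(w[:,1],w[:,0]))
    h,_=np.histogram(A[(R>14)&(R<27)],bins=np.arange(-180,181,10));print(n,h)
    f=w[w[:,0]>10];L=f[f[:,1]>0].mean(0),f[f[:,1]<0].mean(0);k=w[(w[:,0]<-18)].mean(0);print('lugs',L,'knuckle',k,'inner edges',f[f[:,1]>0][:,1].min(),f[f[:,1]<0][:,1].max());d=(L[0]+L[1])/2-k;print(np.degrees(np.arctan2(d[1],d[0])), 'mid',(L[0]+L[1])/2)
```

```text
top [(np.int32(64), array([0.5704, 0.1982])), (np.int32(66), array([0.5549, 0.156 ]))]
mid [0.56265 0.1771 ] len 0.04495653456395411 ang -110.16821196905697
side [(np.int32(23), array([0.5659, 0.1943])), (np.int32(24), array([0.5519, 0.1506]))]
mid [0.5589  0.17245] len 0.04588779794237243 ang -107.7636988653747
cam ring ctr candidates
top [5 7 5 5 7 7 6 5 6 5 5 7 6 7 7 3 0 0 0 4 5 7 7 7 8 9 9 5 7 5 8 7 6 6 5 8]
lugs (array([18.24552002, 13.91552361]), array([ 18.08086472, -15.12842178])) knuckle [-21.42072561   0.75797934] inner edges 6.465545654296875 -10.5322265625
-1.9741616119077576 mid [18.16319237 -0.60644908]
side [8 9 6 7 8 8 8 8 7 7 8 7 8 7 4 1 0 0 0 1 6 5 3 4 2 3 4 4 3 3 4 3 3 6 6 5]
lugs (array([19.31971924, 12.50587738]), array([ 16.52152507, -16.12093438])) knuckle [-22.18312814  -3.61897932] inner edges 6.13006591796875 -11.248779296875
2.5862416209543384 mid [17.92062215 -1.8075285 ]
```

play_rows([
  [[0.034,-0.036,0,0,0,0,0],[0.068,-0.072,0,0,0,0,0],[0.102,-0.108,0,0,0,0,0],[0.136,-0.144,0,0,0,0,0],[0.17,-0.18,0,0,0,0,0]],
])

```text
time_s: 0.6
tcp_pos: [0.3253, 0.4238, 0.2222]
ee_rot: [[0.969, -0.247, -0.0], [-0.247, -0.969, -0.001], [-0.0, 0.001, -1.0]]
wrist_force: [0.0, 0.3, 0.2]
gripper_width: 1.001
```

play_rows([
  [[0.034,-0.036,0,0,0,0,0],[0.068,-0.072,0,0,0,0,0],[0.102,-0.108,0,0,0,-0.03,0],[0.136,-0.144,0,0,0,-0.06,0],[0.17,-0.18,0,0,0,-0.08,0]],
])

```text
time_s: 1.1
tcp_pos: [0.4953, 0.2438, 0.2223]
ee_rot: [[0.946, -0.325, -0.0], [-0.325, -0.946, -0.0], [-0.0, 0.0, -1.0]]
wrist_force: [0.4, 1.1, 1.0]
gripper_width: 0.998
```

play_rows([
  [[0.034,-0.036,-0.01,0,0,0,0],[0.057,-0.06,-0.03,0,0,0,0],[0.067,-0.07,-0.05,0,0,0,0],[0.067,-0.07,-0.06,0,0,0,0],[0.067,-0.07,-0.06,0,0,0,0]],
])

```text
time_s: 1.6
tcp_pos: [0.5602, 0.1748, 0.1604]
ee_rot: [[0.946, -0.325, -0.004], [-0.325, -0.946, -0.002], [-0.003, 0.003, -1.0]]
wrist_force: [-0.4, 0.1, 0.3]
gripper_width: 0.994
```

play_rows([
  [[0,0,-0.03,0,0,0,0],[0,0,-0.05,0,0,0,0],[0,0,-0.06,0,0,0,0],[0,0,-0.064,0,0,0,0],[0,0,-0.064,0,0,0,0]],
])

```text
time_s: 2.1
tcp_pos: [0.5617, 0.1763, 0.0992]
ee_rot: [[0.947, -0.323, 0.001], [-0.323, -0.947, 0.0], [0.001, -0.001, -1.0]]
wrist_force: [-0.0, 0.6, 0.1]
gripper_width: 1.001
```

Run:
```python
from h import *
a=cap('top');b=cap('side');s=r.sense();print(s['tcp_pos'],s['wrist_force'])
im=np.hstack([cv2.resize(a['image'][190:250,215:275],(400,400),interpolation=2),cv2.resize(b['image'][110:200,220:310],(400,400),interpolation=2)])
cv2.imwrite('pics/c3.png',im[...,::-1])
```

```text
[0.56216178 0.17627708 0.09988874] [-0.30239059  0.21863346  0.42067644]
```

View pics/c3.png

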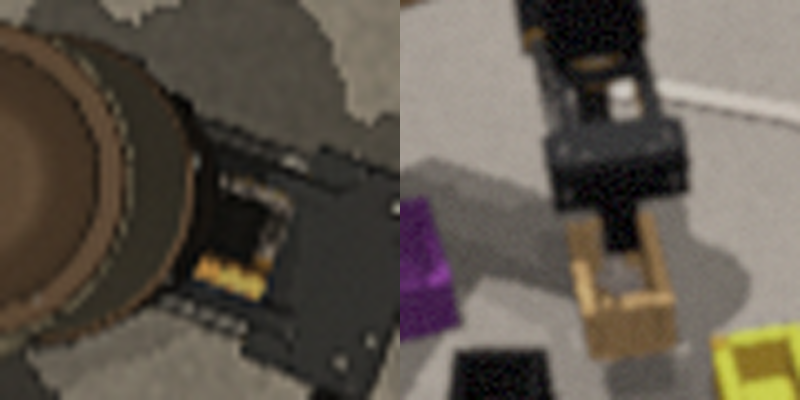

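The picture shows the fingers straddling the handles above the wooden stand, with the body clear of it. I'll close gently.

play_rows([
  [[0,0,-0.003,0,0,0,0.15],[0,0,-0.003,0,0,0,0.2],[0,0,-0.003,0,0,0,0.24],[0,0,-0.003,0,0,0,0.24],[0,0,-0.003,0,0,0,0.24]],
])

```text
time_s: 2.7
tcp_pos: [0.5617, 0.1757, 0.0957]
ee_rot: [[0.946, -0.324, 0.001], [-0.324, -0.946, 0.0], [0.0, -0.0, -1.0]]
wrist_force: [-0.0, 0.5, 0.8]
gripper_width: 0.763
```

play_rows([
  [[0,0,0,0,0,0,0.26],[0,0,0,0,0,0,0.28],[0,0,0,0,0,0,0.28],[0,0,0,0,0,0,0.28],[0,0,0,0,0,0,0.28]],
])

```text
time_s: 3.2
tcp_pos: [0.5618, 0.1759, 0.0958]
ee_rot: [[0.946, -0.324, 0.001], [-0.324, -0.946, 0.001], [0.001, -0.001, -1.0]]
wrist_force: [0.6, 0.4, 0.6]
gripper_width: 0.72
```

play_rows([
  [[0,0,0.005,0,0,0,0.285],[0,0,0.015,0,0,0,0.285],[0,0,0.03,0,0,0,0.285],[0,0,0.045,0,0,0,0.285],[0,0,0.06,0,0,0,0.285]],
])

```text
time_s: 3.7
tcp_pos: [0.5611, 0.1752, 0.1565]
ee_rot: [[0.946, -0.324, -0.001], [-0.324, -0.946, -0.0], [-0.0, 0.001, -1.0]]
wrist_force: [0.7, 1.3, -1.3]
gripper_width: 0.718
```

play_rows([
  [[0,0,0.01,0,0,0,0.285],[0,0,0.02,0,0,0,0.285],[0,0,0.03,0,0,0,0.285],[0,0,0.03,0,0,0,0.285],[0,0,0.03,0,0,0,0.285]],
])

```text
time_s: 4.2
tcp_pos: [0.5612, 0.1756, 0.1854]
ee_rot: [[0.946, -0.324, -0.001], [-0.324, -0.946, 0.0], [-0.001, 0.0, -1.0]]
wrist_force: [0.3, 0.3, -1.4]
gripper_width: 0.72
```

Run:
```python
from h import *
b=cap('side');s=r.sense();print(s['tcp_pos'],s['wrist_force'],s['moment'],s['gripper_width'])
im=cv2.resize(b['image'][80:200,210:330],(600,600),interpolation=2)
cv2.imwrite('pics/c4.png',im[...,::-1])
```

```text
[0.56101422 0.17542354 0.18494187] [-0.22761198 -0.61656468 -1.43648018] [ 0.05050506 -0.00665816 -0.04020552] 0.7178607389355727
```

View pics/c4.png

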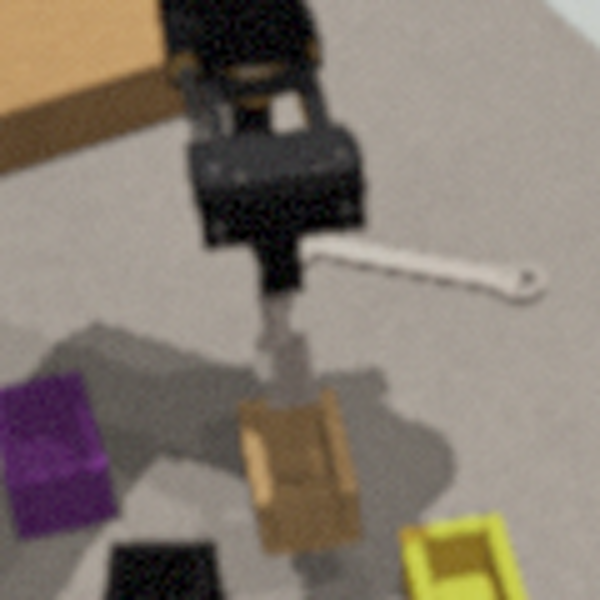

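play_rows([
  [[0,-0.03,0.005,0,0,0.03,0.285],[0,-0.07,0.005,0,0,0.07,0.285],[0,-0.11,0.005,0,0,0.11,0.285],[0,-0.15,0.005,0,0,0.15,0.285],[0,-0.19,0.005,0,0,0.19,0.285]],
])

```text
time_s: 4.75
tcp_pos: [0.5608, -0.0159, 0.1898]
ee_rot: [[0.991, -0.137, -0.002], [-0.137, -0.991, -0.0], [-0.002, 0.0, -1.0]]
wrist_force: [0.4, 0.5, -1.8]
gripper_width: 0.716
```

play_rows([
  [[0,-0.04,0,0,0,0.04,0.285],[-0.001,-0.08,0,0,0,0.07,0.285],[-0.002,-0.11,0,0,0,0.087,0.285],[-0.002,-0.125,0,0,0,0.087,0.285],[-0.002,-0.129,0,0,0,0.087,0.285]],
])

```text
time_s: 5.25
tcp_pos: [0.559, -0.1447, 0.1898]
ee_rot: [[0.998, -0.055, -0.001], [-0.055, -0.998, 0.0], [-0.001, 0.0, -1.0]]
wrist_force: [0.2, -0.2, -1.1]
gripper_width: 0.715
```

play_rows([
  [[0,0,0,0,0,0,0.285],[0,0,0,0,0,0,0.285],[0,0,0,0,0,0,0.285]],
])

```text
time_s: 5.55
tcp_pos: [0.5597, -0.1422, 0.1906]
ee_rot: [[0.999, -0.051, 0.0], [-0.051, -0.999, 0.0], [0.0, -0.0, -1.0]]
wrist_force: [-0.4, -0.2, -1.7]
gripper_width: 0.713
```

Run:
```python
from h import *
b=cap('side');s=r.sense();print(s['tcp_pos'],s['ee_rot'][0],s['wrist_force'],s['gripper_width'])
im=cv2.resize(b['image'][190:290,280:380],(600,600),interpolation=2)
cv2.imwrite('pics/c5.png',im[...,::-1])
```

```text
[ 0.55965647 -0.14228529  0.19059998] [ 9.98688417e-01 -5.11999247e-02  1.15609106e-04] [ 0.07283887 -1.06995482 -1.99847998] 0.7209319442934263
```

View pics/c5.png

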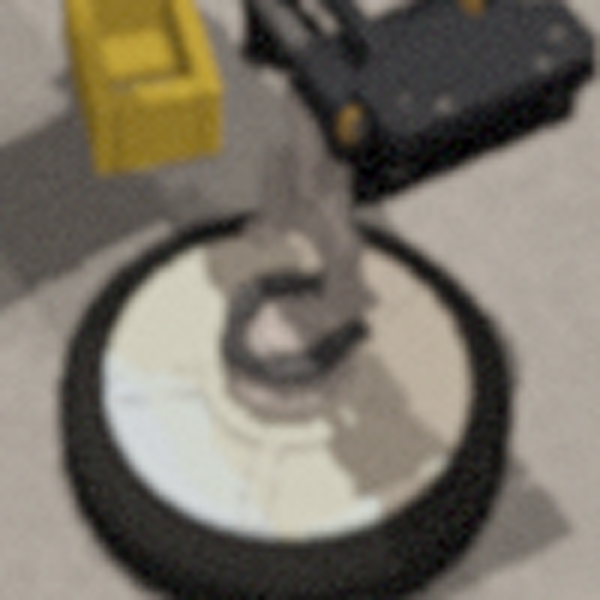

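```bash
cat >> h.py <<'E'
def proj(c,X):
    E=np.linalg.inv(np.array(c['extrinsics']));X=np.atleast_2d(X);p=X@E[:3,:3].T+E[:3,3]
    s=np.stack([p[:,0],-p[:,1]],1)/-p[:,2:];f=1+float(c['k1'])*(s**2).sum(1,keepdims=True)
    K=np.array(c['intrinsics']);return s*f*K[[0,1],[0,1]]+K[:2,2]
def frame(o,yaw,X):
    y=np.radians(yaw);R=np.array([[np.cos(y),-np.sin(y),0],[np.sin(y),np.cos(y),0],[0,0,1]]);return np.atleast_2d(X)/1000@R.T+o
E
python3 - <<'E'
from h import *
b=dict(np.load('/tmp/side.npz'))
yaw=-2.9;t=np.array([.5597,-.1423,.1028]);o=frame(t,yaw,[-10,0,0])[0];print(o)
S=10;u0,v0=310,200;im=cv2.resize(b['image'][v0:v0+60,u0:u0+60],(600,600),interpolation=cv2.INTER_CUBIC)[...,::-1].copy()
def dr(X,col):
    for q in proj(b,X): cv2.circle(im,(int((q[0]-u0+.5)*S),int((q[1]-v0+.5)*S)),3,col,-1)
dr(frame(o,yaw,[[17.5,y,-4] for y in(-6.5,6.5)]+[[24.5,y,-4] for y in(-6.5,6.5)]),(0,0,255))
dr(frame(o,yaw,[[x,s*y,0] for x in(15,24) for y in(17,26) for s in (1,-1)]),(0,255,0))
rc=np.array([.5485,-.1425,.081])
dr(frame(rc,-3,[[15,8,0],[15,-8,0],[27,8,0],[27,-8,0],[-25,0,0],[0,25,0],[0,-25,0]]),(255,0,0))
cv2.imwrite('pics/c6.png',im)
E
```

```text
[ 0.54971281 -0.14179407  0.1028    ]
```

View pics/c6.png

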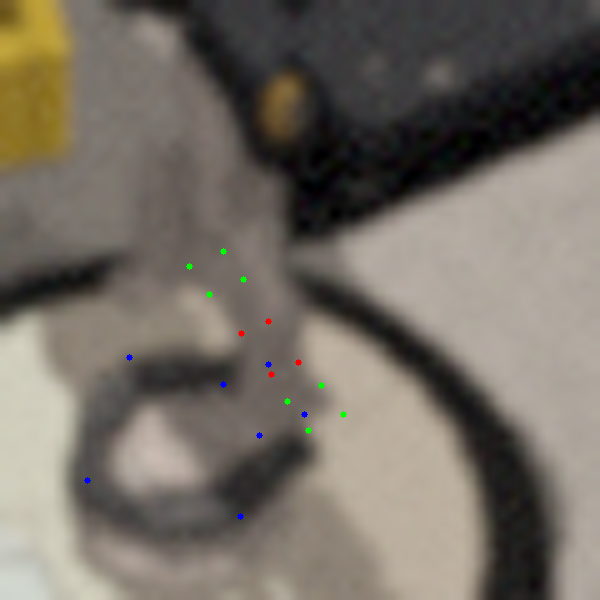

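Run:
```python
from h import *
b=dict(np.load('/tmp/side.npz'));Q=points(b)[...,:3]
yaw=np.radians(-2.9);o=np.array([.5497,-.1418,.1028])
R=np.array([[np.cos(yaw),np.sin(yaw)],[-np.sin(yaw),np.cos(yaw)]])
reg=np.zeros(Q.shape[:2],bool);reg[205:250,315:350]=1
p=Q-o;p=np.dstack([(p[...,:2]@R.T),p[...,2:]])*1000
m=reg&(p[...,2]>-3)&(p[...,2]<35)&(np.hypot(p[...,0]-10,p[...,1])<40)
ys,xs=np.nonzero(m)
for z0 in range(-3,35,5):
    q=p[m&(p[...,2]>=z0)&(p[...,2]<z0+5)]
    if len(q):print(z0,len(q),'x',np.percentile(q[:,0],[5,50,95]).round(1),'y',np.percentile(q[:,1],[5,25,50,95]).round(1))
# wheel hub in side view vs top: hub top disc circle at z=48
from numpy.linalg import inv
hs=cv2.cvtColor(b['image'],cv2.COLOR_RGB2GRAY)
m2=np.zeros(hs.shape,np.uint8);mm=(Q[...,2]>.03)&(Q[...,2]<.06);m2[215:300,285:370]=mm[215:300,285:370]
P=np.argwhere(m2)
# ring points by range (top face z .076-.086)
m3=reg.copy();m3[:]=0;m3[228:265,308:352]=1
q=Q[m3&(Q[...,2]>.074)&(Q[...,2]<.086)];print('ring/pilot pts',len(q),q.mean(0),np.percentile(q[:,0],[2,98]),np.percentile(q[:,1],[2,98]))
```

```text
-3 35 x [-4.  13.2 23.6] y [-23.2 -21.7 -13.4  26.4]
2 65 x [-3.9  9.9 21.4] y [-23.  -20.1  15.4  27.1]
7 17 x [ 0.7  4.1 13.6] y [-22.3 -21.8 -17.1  26.3]
12 16 x [0.7 6.1 9.7] y [-23.1 -22.1 -19.9  25. ]
17 16 x [ 1.2  5.4 13.1] y [-22.9 -22.   22.3  24.5]
22 14 x [ 1.   5.1 11.7] y [-23.2 -21.4 -20.7  27.4]
27 11 x [0.9 3.1 9.9] y [-22.3 -21.7 -19.6  23.6]
32 11 x [ 1.2  6.1 13.7] y [-22.4 -22.  -21.8  23.7]
ring/pilot pts 307 [ 0.54548758 -0.14311633  0.07922047] [0.52139316 0.57136117] [-0.16529651 -0.1195324 ]
```

play_rows([
  [[-0.0025,-0.002,-0.005,0,0,0,0.278],[-0.0025,-0.002,-0.01,0,0,0,0.278],[-0.0025,-0.002,-0.013,0,0,0,0.278],[-0.0025,-0.002,-0.015,0,0,0,0.278],[-0.0025,-0.002,-0.015,0,0,0,0.278]],
])

```text
time_s: 6.1
tcp_pos: [0.5568, -0.1454, 0.1751]
ee_rot: [[0.999, -0.053, -0.001], [-0.053, -0.999, 0.0], [-0.001, 0.0, -1.0]]
wrist_force: [-0.5, 0.6, -2.2]
gripper_width: 0.723
```

Run:
```python
from h import *
b=cap('side');s=r.sense();print(s['tcp_pos'],s['wrist_force'],s['gripper_width'])
S=12;u0,v0=308,218;im=cv2.resize(b['image'][v0:v0+50,u0:u0+50],(600,600),interpolation=cv2.INTER_CUBIC)[...,::-1]
im=cv2.convertScaleAbs(im,alpha=1.6,beta=-50)
cv2.imwrite('pics/c7.png',im)
```

```text
[ 0.55694333 -0.14545361  0.17536483] [ 0.97501617 -0.41406023 -1.76565179] 0.7234326736589206
```

View pics/c7.png

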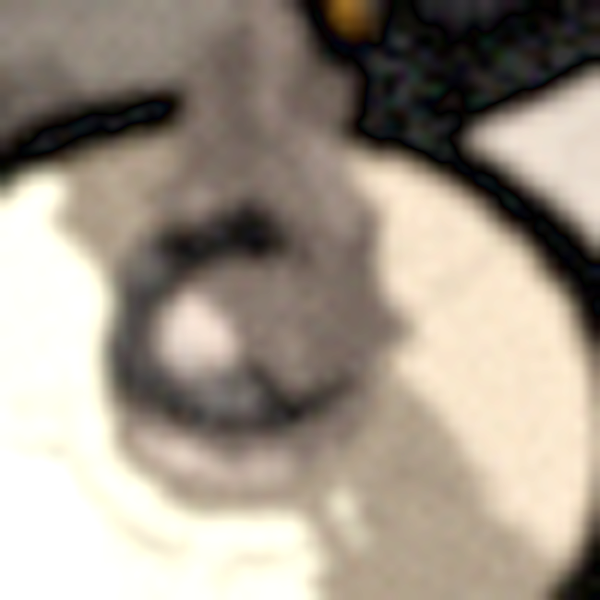

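play_rows([
  [[0,0,-0.001,0,0,0,0.278],[0,0,-0.002,0,0,0,0.278],[0,0,-0.003,0,0,0,0.278],[0,0,-0.0035,0,0,0,0.278],[0,0,-0.0035,0,0,0,0.278]],
])

```text
time_s: 6.65
tcp_pos: [0.5569, -0.1454, 0.172]
ee_rot: [[0.999, -0.053, -0.0], [-0.053, -0.999, -0.0], [-0.0, 0.0, -1.0]]
wrist_force: [0.1, 0.4, -1.5]
gripper_width: 0.722
```

play_rows([
  [[0,0,-0.001,0,0,0,0.278],[0,0,-0.0015,0,0,0,0.278],[0,0,-0.002,0,0,0,0.278],[0,0,-0.002,0,0,0,0.278]],
])

```text
time_s: 7.05
tcp_pos: [0.5569, -0.1454, 0.17]
ee_rot: [[0.999, -0.053, -0.0], [-0.053, -0.999, 0.0], [-0.0, -0.0, -1.0]]
wrist_force: [-0.7, 0.1, -1.7]
gripper_width: 0.722
```

play_rows([
  [[0,0,-0.0005,0,0,0,0.278],[0,0,-0.001,0,0,0,0.278],[0,0,-0.001,0,0,0,0.278]],
])

```text
time_s: 7.35
tcp_pos: [0.557, -0.1454, 0.169]
ee_rot: [[0.999, -0.053, -0.0], [-0.053, -0.999, -0.0], [-0.0, 0.0, -1.0]]
wrist_force: [0.9, 1.0, -0.8]
gripper_width: 0.726
```

play_rows([
  [[0,0,-0.0005,0,0,0,0.278],[0,0,-0.001,0,0,0,0.278],[0,0,-0.001,0,0,0,0.278]],
])

```text
time_s: 7.65
tcp_pos: [0.5571, -0.1455, 0.1682]
ee_rot: [[0.999, -0.053, 0.0], [-0.053, -0.999, -0.0], [0.0, 0.0, -1.0]]
wrist_force: [0.0, 0.6, 0.7]
gripper_width: 0.72
```

play_rows([
  [[0,0,0,0,0,0,0.31],[0,0,0,0,0,0,0.34],[0,0,0,0,0,0,0.36],[0,0,0,0,0,0,0.36],[0,0,0,0,0,0,0.36]],
])

```text
time_s: 8.15
tcp_pos: [0.5571, -0.1454, 0.1683]
ee_rot: [[0.999, -0.053, 0.001], [-0.053, -0.999, 0.0], [0.001, -0.0, -1.0]]
wrist_force: [-0.9, 0.0, 1.4]
gripper_width: 0.645
```

play_rows([
  [[0,0,0,0,0,0,0.38],[0,0,0,0,0,0,0.4],[0,0,0,0,0,0,0.42],[0,0,0,0,0,0,0.42],[0,0,0,0,0,0,0.42]],
])

```text
time_s: 8.65
tcp_pos: [0.5572, -0.1451, 0.1682]
ee_rot: [[0.999, -0.053, 0.001], [-0.053, -0.999, 0.0], [0.001, -0.0, -1.0]]
wrist_force: [0.6, 2.7, 1.7]
gripper_width: 0.589
```

play_rows([
  [[0,0.0005,0,0,0,0,0.42],[0,0.001,0,0,0,0,0.42],[0,0.001,0,0,0,0,0.42],[0,0.001,0,0,0,0,0.42]],
])

```text
time_s: 9.05
tcp_pos: [0.557, -0.1446, 0.1681]
ee_rot: [[0.999, -0.053, 0.0], [-0.053, -0.999, -0.0], [0.0, 0.0, -1.0]]
wrist_force: [0.2, 0.6, 2.5]
gripper_width: 0.579
```

play_rows([
  [[0,0,0,0,0,0,0.43],[0,0,0,0,0,0,0.44],[0,0,0,0,0,0,0.45],[0,0,0,0,0,0,0.45],[0,0,0,0,0,0,0.45]],
])

```text
time_s: 9.55
tcp_pos: [0.5571, -0.1443, 0.1681]
ee_rot: [[0.999, -0.053, 0.0], [-0.053, -0.999, 0.0], [0.0, -0.0, -1.0]]
wrist_force: [-0.1, 2.4, 2.7]
gripper_width: 0.554
```

Run:
```python
from h import *
b=cap('side');s=r.sense();print(s['tcp_pos'],s['wrist_force'],s['moment'],s['gripper_width'])
S=12;u0,v0=308,218;im=cv2.resize(b['image'][v0:v0+50,u0:u0+50],(600,600),interpolation=cv2.INTER_CUBIC)[...,::-1]
im=cv2.convertScaleAbs(im,alpha=1.6,beta=-50)
cv2.imwrite('pics/c8.png',im)
```

```text
[ 0.55705634 -0.1442524   0.1680947 ] [-0.20403376  1.22957591  1.83415564] [ 0.72353812 -0.04614522 -0.00821662] 0.5591166359863009
```

View pics/c8.png

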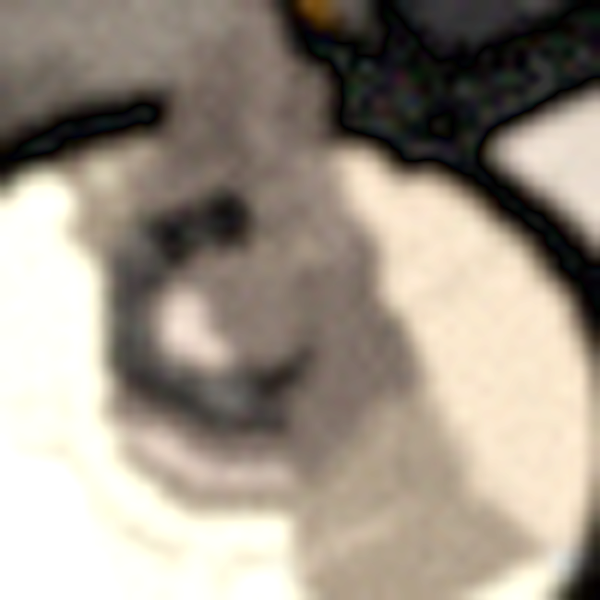

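play_rows([
  [[0,0.0007,0,0,0,0,0.455],[0,0.0007,0,0,0,0,0.46],[0,0.0007,0,0,0,0,0.465],[0,0.0007,0,0,0,0,0.465],[0,0.0007,0,0,0,0,0.465]],
])

```text
time_s: 10.1
tcp_pos: [0.557, -0.1437, 0.1681]
ee_rot: [[0.999, -0.053, 0.0], [-0.053, -0.999, 0.0], [0.0, -0.0, -1.0]]
wrist_force: [-0.2, 1.3, 2.4]
gripper_width: 0.539
```

play_rows([
  [[0,0,-0.0005,0,0,0,0.465],[0,0,-0.001,0,0,0,0.465],[0,0,-0.0015,0,0,0,0.465],[0,0,-0.002,0,0,0,0.465],[0,0,-0.002,0,0,0,0.465]],
])

```text
time_s: 10.6
tcp_pos: [0.5573, -0.1437, 0.1664]
ee_rot: [[0.999, -0.053, 0.001], [-0.053, -0.999, -0.0], [0.001, 0.0, -1.0]]
wrist_force: [-0.6, 2.0, 4.9]
gripper_width: 0.539
```

play_rows([
  [[0,0.0005,0,0,0,0,0.465],[0,0.001,0,0,0,0,0.465],[0,0.001,0,0,0,0,0.465]],
])

```text
time_s: 10.9
tcp_pos: [0.5571, -0.1431, 0.1664]
ee_rot: [[0.999, -0.053, 0.0], [-0.053, -0.999, -0.001], [0.0, 0.001, -1.0]]
wrist_force: [-0.4, 0.7, 5.2]
gripper_width: 0.542
```

play_rows([
  [[0,0,-0.0005,0,0,0,0.465],[0,0,-0.001,0,0,0,0.465],[0,0,-0.001,0,0,0,0.465]],
])

```text
time_s: 11.2
tcp_pos: [0.5574, -0.1432, 0.1657]
ee_rot: [[0.999, -0.052, 0.001], [-0.052, -0.999, -0.001], [0.001, 0.001, -1.0]]
wrist_force: [0.1, 1.1, 5.5]
gripper_width: 0.539
```

play_rows([
  [[0,0.0003,-0.0005,0,0,0,0.465],[0,0.0005,-0.001,0,0,0,0.465],[0,0.0005,-0.0015,0,0,0,0.465],[0,0.0005,-0.0015,0,0,0,0.465]],
])

```text
time_s: 11.6
tcp_pos: [0.5577, -0.143, 0.1647]
ee_rot: [[0.999, -0.052, 0.002], [-0.052, -0.999, -0.002], [0.002, 0.002, -1.0]]
wrist_force: [0.1, -0.4, 8.9]
gripper_width: 0.536
```

Run:
```python
from h import *
b0=dict(np.load('/tmp/side.npz'));Q0=points(b0)
b=cap('side');Q=points(b);s=r.sense();print(s['tcp_pos'],s['wrist_force'],s['moment'],s['gripper_width'])
# rise/fall of dark ring back (knuckle) region
for (u0,u1,v0,v1) in ((317,322,238,250),(320,326,248,253)):
    print(np.median(Q0[v0:v1,u0:u1,2]),np.median(Q[v0:v1,u0:u1,2]))
g0=cv2.cvtColor(b0['image'],cv2.COLOR_RGB2GRAY).astype(np.float32);g=cv2.cvtColor(b['image'],cv2.COLOR_RGB2GRAY).astype(np.float32)
print(cv2.phaseCorrelate(g0[232:256,314:330].copy(),g[232:256,314:330].copy(),cv2.createHanningWindow((16,24),cv2.CV_32F)))
```

```text
[ 0.5576716  -0.1429294   0.16474114] [-5.99165721e-03  4.64860450e-01  7.98579858e+00] [-0.27387076  0.11736719  0.01659617] 0.5386572570912713
0.07914610991558957 0.07651510005779932
0.07872808881980242 0.07632112638146565
((-0.04235986800810032, -0.0643786449763546), 1.0196097965041797)
```

play_rows([
  [[0,0,0.001,0,0,0,0.465],[0,0,0.002,0,0,0,0.47],[0,0,0.002,0,0,0,0.475],[0,0,0.002,0,0,0,0.475]],
])

```text
time_s: 12.05
tcp_pos: [0.5572, -0.1428, 0.1661]
ee_rot: [[0.999, -0.053, 0.001], [-0.053, -0.999, -0.001], [0.001, 0.001, -1.0]]
wrist_force: [-0.4, 0.6, 5.9]
gripper_width: 0.532
```

play_rows([
  [[-0.0005,0,0,0,0,0,0.475],[-0.001,0,0,0,0,0,0.475],[-0.0015,0,0,0,0,0,0.475],[-0.0015,0,0,0,0,0,0.475]],
])

```text
time_s: 12.45
tcp_pos: [0.556, -0.1427, 0.1662]
ee_rot: [[0.999, -0.052, 0.001], [-0.052, -0.999, -0.001], [0.002, 0.001, -1.0]]
wrist_force: [1.2, 0.2, 5.4]
gripper_width: 0.529
```

play_rows([
  [[0,0.0005,0,0,0,0,0.475],[0,0.001,0,0,0,0,0.475],[0,0.001,0,0,0,0,0.475]],
])

```text
time_s: 12.75
tcp_pos: [0.5559, -0.1421, 0.1662]
ee_rot: [[0.999, -0.052, 0.001], [-0.052, -0.999, -0.002], [0.001, 0.002, -1.0]]
wrist_force: [0.5, -0.7, 5.1]
gripper_width: 0.529
```

play_rows([
  [[0.0005,-0.0005,0,0,0,0,0.475],[0.001,-0.0005,0,0,0,0,0.475],[0.0015,-0.0005,0,0,0,0,0.475],[0.0015,-0.0005,0,0,0,0,0.475]],
])

```text
time_s: 13.15
tcp_pos: [0.5572, -0.1425, 0.1661]
ee_rot: [[0.999, -0.052, 0.0], [-0.052, -0.999, -0.001], [0.001, 0.001, -1.0]]
wrist_force: [1.1, -1.1, 5.5]
gripper_width: 0.529
```

play_rows([
  [[0.0005,0,0,0,0,0,0.475],[0.001,0,0,0,0,0,0.475],[0.0015,0,0,0,0,0,0.475],[0.0015,0,0,0,0,0,0.475]],
])

```text
time_s: 13.55
tcp_pos: [0.5584, -0.1425, 0.166]
ee_rot: [[0.999, -0.052, -0.0], [-0.052, -0.999, -0.001], [-0.0, 0.002, -1.0]]
wrist_force: [-0.8, -1.5, 6.0]
gripper_width: 0.531
```

play_rows([
  [[0.0005,0,0,0,0,0,0.475],[0.001,0,0,0,0,0,0.475],[0.001,0,0,0,0,0,0.475]],
])

```text
time_s: 13.85
tcp_pos: [0.5592, -0.1426, 0.1659]
ee_rot: [[0.999, -0.053, -0.001], [-0.053, -0.999, -0.001], [-0.001, 0.002, -1.0]]
wrist_force: [-1.4, -1.2, 5.3]
gripper_width: 0.528
```

Run:
```python
from h import *
b=cap('side')
im=b['image'];S=14;u0,v0=308,222
c=cv2.resize(im[v0:v0+42,u0:u0+48],None,fx=S,fy=S,interpolation=cv2.INTER_CUBIC)[...,::-1]
c=cv2.convertScaleAbs(c,alpha=2.2,beta=-90)
# axle centre guess & ring template dots (rest and 0.13 rad) at z=.078
np.set_printoptions(linewidth=220)
g=cv2.cvtColor(im,cv2.COLOR_RGB2GRAY);print(g[230:258:1,312:345:1])
cv2.imwrite('pics/c9.png',c)
```

```text
[[ 41  46  66  85 110 127 125 116 107  98  94  92  94  96  93  93  99 105 110 109 106 109 112 114 129 135 120 105  78  43  26   6  19]
 [106 105 103 118 144 166 150 129 112 101  94  98  98  98 100  96  93 101 103 108 114 114 118 130 154 164 162 154 134  92  59  51  36]
 [170 158 138 131 152 169 149 123 109 102 100 101 102  96 106 100  98 102 103 102 117 118 118 129 148 168 175 175 161 138 123 107  91]
 [197 189 165 143 143 153 135 115 112 105 107 102  94  90  84  90 101 104 107 110 110 115 120 121 138 163 177 176 177 164 162 158 143]
 [206 200 179 148 136 137 127 112 108 103  97  93  76  66  56  75  96 109 111 111 107 116 119 122 130 154 170 177 178 177 175 176 168]
 [201 194 172 142 132 131 122 103  96  82  74  62  61  46  50  63  84 105 109 111 107 111 117 121 124 142 164 175 175 178 177 177 175]
 [200 183 156 136 126 121 109  94  77  63  53  47  52  51  48  53  73  96 103 105 108 112 114 118 123 128 150 168 176 178 176 178 174]
 [201 190 166 139 123 116 100  94  84  63  49  46  55  50  54  61  84  96 104 109 111 118 114 119 121 116 130 151 172 176 175 176 176]
 [202 201 188 162 13
[... 1980 characters left out ...]
123 128 133 131 134 138]
 [202 199 202 201 189 165 149 134 121 109  99  90  81  77  76  81  73  77  81  93  98 103 103 107 104 112 122 128 132 133 129 131 133]
 [199 197 200 205 199 182 163 150 138 124 117 104 100  96  93  90  84  81  81  83  95 103 109 109 109 115 126 130 134 133 132 132 133]
 [189 188 196 202 199 182 158 151 155 153 140 129 116 107 104 104 101  98 100 100 106 106 107 112 112 120 129 135 129 131 132 131 131]
 [197 193 192 198 201 191 167 148 151 160 161 156 142 130 128 130 130 128 131 126 116 108 116 120 122 129 129 133 133 130 129 133 134]
 [208 202 189 194 202 202 185 164 148 145 157 159 152 153 155 156 156 157 157 146 126 117 117 127 132 133 132 136 132 127 128 127 129]]
```

View pics/c9.png

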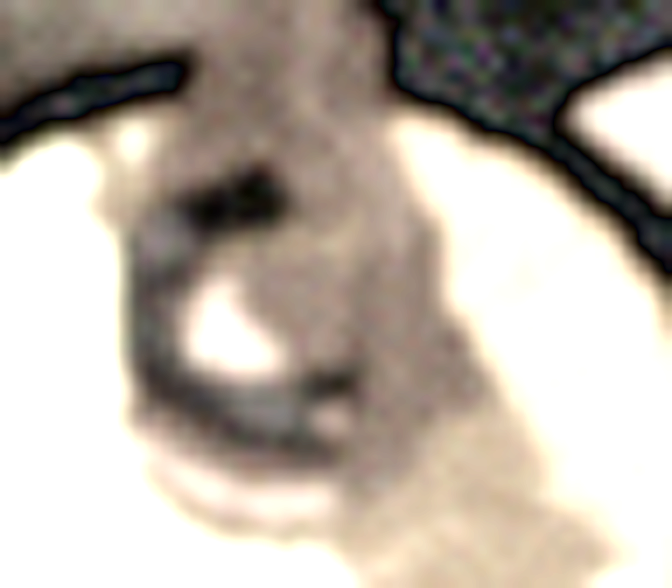

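play_rows([
  [[-0.0005,0,0.0005,0,0,0,0.485],[-0.001,0,0.0005,0,0,0,0.485],[-0.001,-0.0005,0.0005,0,0,0,0.485],[-0.001,-0.001,0.0005,0,0,0,0.485],[-0.001,-0.001,0.0005,0,0,0,0.485]],
])

```text
time_s: 14.4
tcp_pos: [0.5583, -0.143, 0.1663]
ee_rot: [[0.999, -0.053, -0.0], [-0.053, -0.999, -0.0], [-0.0, 0.0, -1.0]]
wrist_force: [-0.5, 0.6, 5.7]
gripper_width: 0.516
```

play_rows([
  [[0,-0.0004,0,0,0,0,0.485],[0,-0.0008,0,0,0,0,0.485],[0,-0.0012,0,0,0,0,0.485],[0,-0.0016,0,0,0,0,0.485],[0,-0.0016,0,0,0,0,0.485]],
])

```text
time_s: 14.9
tcp_pos: [0.5584, -0.1439, 0.1662]
ee_rot: [[0.999, -0.053, 0.0], [-0.053, -0.999, 0.001], [0.0, -0.001, -1.0]]
wrist_force: [-0.3, 2.9, 5.5]
gripper_width: 0.519
```

play_rows([
  [[0,0,0.0005,0,0,0,0.485],[0,0,0.001,0,0,0,0.485],[0,0,0.0012,0,0,0,0.485],[0,-0.0005,0.0012,0,0,0,0.485],[0,-0.001,0.0012,0,0,0,0.485]],
])

```text
time_s: 15.4
tcp_pos: [0.5582, -0.1455, 0.1669]
ee_rot: [[0.999, -0.053, -0.001], [-0.053, -0.999, -0.0], [-0.001, 0.0, -1.0]]
wrist_force: [0.5, -0.1, 0.8]
gripper_width: 0.523
```

play_rows([
  [[0,0.0006,0,0,0,0,0.485],[0,0.0012,0,0,0,0,0.485],[0,0.0018,0,0,0,0,0.485],[0,0.0024,0,0,0,0,0.485],[0,0.003,0,0,0,0,0.485]],
])

```text
time_s: 15.9
tcp_pos: [0.5582, -0.143, 0.1671]
ee_rot: [[0.999, -0.053, -0.001], [-0.053, -0.999, -0.001], [-0.001, 0.001, -1.0]]
wrist_force: [0.2, -4.1, 0.8]
gripper_width: 0.519
```

play_rows([
  [[0,0.0006,0,0,0,0,0.485],[0,0.0012,0,0,0,0,0.485],[0,0.0018,0,0,0,0,0.485],[0,0.0024,0,0,0,0,0.485],[0,0.003,0,0,0,0,0.485]],
])

```text
time_s: 16.4
tcp_pos: [0.5585, -0.1392, 0.1673]
ee_rot: [[0.999, -0.053, 0.0], [-0.053, -0.999, -0.0], [0.0, 0.0, -1.0]]
wrist_force: [-0.3, -3.6, 0.5]
gripper_width: 0.519
```

play_rows([
  [[0,-0.001,0.0,0,0,0,0.485],[0,-0.002,0,0,0,0,0.485],[0,-0.003,0,0,0,0,0.485],[0,-0.003,0,0,0,0,0.485]],
])

```text
time_s: 16.8
tcp_pos: [0.5579, -0.1418, 0.1666]
ee_rot: [[0.999, -0.053, -0.001], [-0.053, -0.999, 0.001], [-0.001, -0.001, -1.0]]
wrist_force: [0.3, -0.2, -2.6]
gripper_width: 0.523
```

play_rows([
  [[0,-0.0005,0.0,0,0,0,0.485],[0,-0.001,0,0,0,0,0.485],[0,-0.0015,0,0,0,0,0.485],[0,-0.0015,0,0,0,0,0.485]],
])

```text
time_s: 17.2
tcp_pos: [0.5581, -0.1434, 0.1668]
ee_rot: [[0.999, -0.053, -0.001], [-0.053, -0.999, 0.001], [-0.001, -0.001, -1.0]]
wrist_force: [-1.4, 1.7, -2.2]
gripper_width: 0.521
```

play_rows([
  [[0,-0.0005,0.0,0,0,0,0.485],[0,-0.001,0,0,0,0,0.485],[0,-0.001,0,0,0,0,0.485]],
])

```text
time_s: 17.5
tcp_pos: [0.5583, -0.1446, 0.1671]
ee_rot: [[0.999, -0.053, -0.0], [-0.053, -0.999, 0.0], [-0.0, -0.0, -1.0]]
wrist_force: [-0.1, 2.2, -1.2]
gripper_width: 0.518
```

play_rows([
  [[0,0,-0.0005,0,0,0,0.485],[0,0,-0.001,0,0,0,0.485],[0,0,-0.001,0,0,0,0.485]],
])

```text
time_s: 17.8
tcp_pos: [0.5585, -0.1447, 0.1662]
ee_rot: [[0.999, -0.053, -0.0], [-0.053, -0.999, 0.0], [-0.0, -0.0, -1.0]]
wrist_force: [-0.2, 3.6, -2.3]
gripper_width: 0.522
```

play_rows([
  [[0,0.0005,0,0,0,0,0.485],[0,0.001,0,0,0,0,0.485],[0,0.0015,0,0,0,0,0.485],[0,0.0018,0,0,0,0,0.485],[0,0.0018,-0.0003,0,0,0,0.485]],
])

```text
time_s: 18.3
tcp_pos: [0.5586, -0.1433, 0.1661]
ee_rot: [[0.999, -0.053, 0.0], [-0.053, -0.999, -0.001], [0.0, 0.001, -1.0]]
wrist_force: [-0.8, 1.0, -0.6]
gripper_width: 0.52
```

play_rows([
  [[0,0,-0.0007,0,0,0,0.485],[0,0,-0.0014,0,0,0,0.485],[0,0,-0.002,0,0,0,0.485],[0,0,-0.002,0,0,0,0.485]],
])

```text
time_s: 18.7
tcp_pos: [0.5585, -0.143, 0.1639]
ee_rot: [[0.999, -0.053, 0.0], [-0.053, -0.999, -0.0], [0.0, 0.0, -1.0]]
wrist_force: [-0.3, -0.2, -0.8]
gripper_width: 0.522
```

Lateral force is near zero and the ring is sliding freely on the land. I'll continue down.

play_rows([
  [[0,0,-0.001,0,0,0,0.485],[0,0,-0.002,0,0,0,0.485],[0,0,-0.003,0,0,0,0.485],[0,0,-0.003,0,0,0,0.485]],
])

```text
time_s: 19.1
tcp_pos: [0.5585, -0.143, 0.1609]
ee_rot: [[0.999, -0.053, 0.0], [-0.053, -0.999, -0.0], [0.0, 0.0, -1.0]]
wrist_force: [-0.6, 1.0, -1.7]
gripper_width: 0.522
```

play_rows([
  [[0,0,-0.001,0,0,0,0.485],[0,0,-0.002,0,0,0,0.485],[0,0,-0.002,0,0,0,0.485]],
])

```text
time_s: 19.4
tcp_pos: [0.5587, -0.1431, 0.1593]
ee_rot: [[0.999, -0.053, 0.001], [-0.053, -0.999, -0.0], [0.001, 0.0, -1.0]]
wrist_force: [-0.4, 0.3, 0.3]
gripper_width: 0.52
```

play_rows([
  [[0,0,-0.001,0,0,0,0.485],[0,0,-0.002,0,0,0,0.485],[0,0,-0.003,0,0,0,0.485],[0,0,-0.003,0,0,0,0.485]],
])

```text
time_s: 19.8
tcp_pos: [0.5588, -0.1431, 0.1564]
ee_rot: [[0.999, -0.053, 0.001], [-0.053, -0.999, -0.0], [0.001, 0.0, -1.0]]
wrist_force: [-1.6, 0.7, 3.9]
gripper_width: 0.518
```

play_rows([
  [[0,0,-0.0008,0,0,0,0.485],[0,0,-0.0015,0,0,0,0.485],[0,0,-0.0015,0,0,0,0.485]],
])

```text
time_s: 20.1
tcp_pos: [0.5587, -0.1431, 0.1548]
ee_rot: [[0.999, -0.053, 0.001], [-0.053, -0.999, -0.0], [0.001, 0.0, -1.0]]
wrist_force: [-1.3, 0.5, 3.8]
gripper_width: 0.519
```

play_rows([
  [[0,0,-0.0008,0,0,0,0.485],[0,0,-0.0015,0,0,0,0.485],[0,0,-0.0015,0,0,0,0.485]],
])

```text
time_s: 20.4
tcp_pos: [0.5589, -0.1431, 0.1535]
ee_rot: [[0.999, -0.053, 0.001], [-0.053, -0.999, -0.0], [0.001, 0.0, -1.0]]
wrist_force: [-0.8, 0.9, 6.5]
gripper_width: 0.522
```

play_rows([
  [[0,0,-0.0008,0,0,0,0.485],[0,0,-0.0015,0,0,0,0.485],[0,0,-0.0015,0,0,0,0.485]],
])

```text
time_s: 20.7
tcp_pos: [0.559, -0.1432, 0.1523]
ee_rot: [[0.999, -0.052, 0.002], [-0.052, -0.999, -0.001], [0.002, 0.0, -1.0]]
wrist_force: [-0.3, 0.4, 6.7]
gripper_width: 0.522
```

play_rows([
  [[0,0,-0.0008,0,0,0,0.485],[0,0,-0.0015,0,0,0,0.485],[0,0,-0.0015,0,0,0,0.485]],
])

```text
time_s: 21.0
tcp_pos: [0.5592, -0.1432, 0.1512]
ee_rot: [[0.999, -0.052, 0.002], [-0.052, -0.999, -0.001], [0.002, 0.001, -1.0]]
wrist_force: [-1.0, 0.2, 9.3]
gripper_width: 0.524
```

play_rows([
  [[0,0,-0.0008,0,0,0,0.485],[0,0,-0.0015,0,0,0,0.485],[0,0,-0.0015,0,0,0,0.485]],
])

```text
time_s: 21.3
tcp_pos: [0.5594, -0.1432, 0.15]
ee_rot: [[0.999, -0.052, 0.003], [-0.052, -0.999, -0.001], [0.003, 0.001, -1.0]]
wrist_force: [-2.1, 0.5, 8.8]
gripper_width: 0.518
```

play_rows([
  [[0,0,-0.0008,0,0,0,0.485],[0,0,-0.0015,0,0,0,0.485],[0,0,-0.0015,0,0,0,0.485]],
])

```text
time_s: 21.6
tcp_pos: [0.5597, -0.1432, 0.1488]
ee_rot: [[0.999, -0.052, 0.003], [-0.052, -0.999, -0.001], [0.003, 0.001, -1.0]]
wrist_force: [-0.8, 1.0, 10.8]
gripper_width: 0.516
```

play_rows([
  [[0,0,-0.0006,0,0,0,0.485],[0,0,-0.001,0,0,0,0.485],[0,0,-0.001,0,0,0,0.485]],
])

```text
time_s: 21.9
tcp_pos: [0.5598, -0.1433, 0.1481]
ee_rot: [[0.999, -0.052, 0.004], [-0.052, -0.999, -0.001], [0.004, 0.001, -1.0]]
wrist_force: [-1.5, 0.8, 11.1]
gripper_width: 0.517
```

play_rows([
  [[0,0,-0.0006,0,0,0,0.485],[0,0,-0.001,0,0,0,0.485],[0,0,-0.001,0,0,0,0.485],[0,0,-0.001,0,0,0,0.485]],
])

```text
time_s: 22.3
tcp_pos: [0.5601, -0.1434, 0.1475]
ee_rot: [[0.999, -0.052, 0.004], [-0.052, -0.999, -0.001], [0.005, 0.001, -1.0]]
wrist_force: [-2.2, 0.4, 11.8]
gripper_width: 0.52
```

Run:
```python
from station import r
s=r.sense();print(s['tcp_pos'],s['wrist_force'],s['gripper_width'])
```

```text
[ 0.56007367 -0.14336449  0.14753754] [-2.16701695  0.40735184 11.83501821] 0.5199888966398831
```

play_rows([
  [[0,0,-0.0003,0,0,0,0.47],[0,0,-0.0003,0,0,0,0.45],[0,0,-0.0003,0,0,0,0.43],[0,0,-0.0003,0,0,0,0.41],[0,0,-0.0003,0,0,0,0.39]],
])

```text
time_s: 22.8
tcp_pos: [0.5603, -0.1435, 0.1472]
ee_rot: [[0.999, -0.052, 0.005], [-0.052, -0.999, -0.002], [0.005, 0.001, -1.0]]
wrist_force: [-0.7, 0.3, 11.1]
gripper_width: 0.596
```

play_rows([
  [[0,0,0,0,0,0,0.36],[0,0,0,0,0,0,0.33],[0,0,0,0,0,0,0.3],[0,0,0,0,0,0,0.28],[0,0,0,0,0,0,0.28]],
])

```text
time_s: 23.3
tcp_pos: [0.559, -0.1432, 0.1453]
ee_rot: [[0.999, -0.053, 0.002], [-0.053, -0.999, -0.0], [0.002, 0.0, -1.0]]
wrist_force: [-0.3, -0.3, 4.6]
gripper_width: 0.718
```

play_rows([
  [[0,0,0.001,0,0,0,0.28],[0,0,0.003,0,0,0,0.28],[0,0,0.005,0,0,0,0.28],[0,0,0.007,0,0,0,0.28],[0,0,0.008,0,0,0,0.28]],
])

```text
time_s: 23.8
tcp_pos: [0.5581, -0.1429, 0.152]
ee_rot: [[0.999, -0.053, -0.001], [-0.053, -0.999, 0.0], [-0.001, -0.0, -1.0]]
wrist_force: [-0.4, -0.3, -1.0]
gripper_width: 0.721
```

play_rows([
  [[0,0,0.003,0,0,0,0.28],[0,0,0.006,0,0,0,0.28],[0,0,0.01,0,0,0,0.28],[0,0,0.015,0,0,0,0.28],[0,0,0.015,0,0,0,0.28]],
])

```text
time_s: 24.3
tcp_pos: [0.5591, -0.1431, 0.1688]
ee_rot: [[0.999, -0.053, 0.002], [-0.053, -0.999, -0.0], [0.002, 0.0, -1.0]]
wrist_force: [-0.3, 0.5, -2.2]
gripper_width: 0.722
```

Run:
```python
from h import *
b=cap('side');s=r.sense();print(s['tcp_pos'],s['wrist_force'],s['gripper_width'])
Q=points(b)[...,:3]
np.set_printoptions(linewidth=220)
print((Q[232:262,312:346:2,2]*1000).round().astype(int))
cv2.imwrite('pics/c10.png',cv2.resize(b['image'][200:270,300:370],(600,600),interpolation=2)[...,::-1])
```

```text
[ 0.55875495 -0.14299567  0.1682601 ] [-0.3978234  -0.32586954 -1.92663139] 0.7205223466449102
[[ 44  43  46  45  44  42  97  95  91  90  88 135 137  43  47  42  40]
 [ 44  43  47  48  44  88  93  90  90  88  88 134 138  45  44  43  42]
 [ 44  42  44  45  42  87  90  91  86  85  88 131 134 134  45  44  44]
 [ 44  45  46  45  46  90  88  86  44  46  87  91 137 132  46  43  46]
 [ 45  44  44  45  47  87  87  39  42  44  89 129 133 131  42  41  43]
 [ 43  43  42  43  44  46  44  43  43  43  86 129 129 126  46  43  48]
 [ 42  44  43  44  48  48  43  65  64  43  65 123 123 120  44  47  47]
 [ 39  44  44  46  47  45  65  64  67  65  66 120 121 118  44  48  48]
 [ 45  47  45  45  48  64  73  78  80  80  65 120 118 115  45  48  46]
 [ 42  43  44  42  66  66  79  78  82  78  75 116 114 112  89  45  47]
 [ 44  43  43  41  66  73  79  78  78  80  78 112 111 108  90  48  43]
 [ 44  41  44  62  64  75  79  79  78  79  78 109 108 102  88  44  46]
 [ 44  44  48  65  62  74  79  79  77  78  79 104 102 100  90  89  43]
 [ 43  42  48  66  65  72  77  80  79  81  79 101  96  95  89  90  45]
 [ 44  43  
[... 425 characters left out ...]
 63  66  67  65  61  66  68  65  65  66  64  61  48  45  46]
 [ 45  47  49  65  66  64  66  64  66  65  66  65  62  50  47  45  45]
 [ 45  48  47  62  62  68  68  65  64  65  65  65  61  48  47  44  46]
 [ 44  49  47  47  60  64  66  65  67  68  62  58  61  46  46  42  43]
 [ 44  46  45  46  59  61  66  65  66  62  60  59  47  46  44  44  44]
 [ 44  45  50  46  47  58  59  64  62  61  62  45  45  48  48  50  44]
 [ 42  41  48  45  44  45  43  58  58  58  47  52  47  46  45  45  44]
 [ 43  43  47  48  49  45  47  46  48  49  48  45  49  45  46  46  46]
 [ 44  40  45  47  46  47  44  45  46  47  48  50  48  48  45  51  46]
 [ 44  42  44  46  46  48  48  49  50  50  48  44  45  45  45  45  46]]
```

View pics/c10.png

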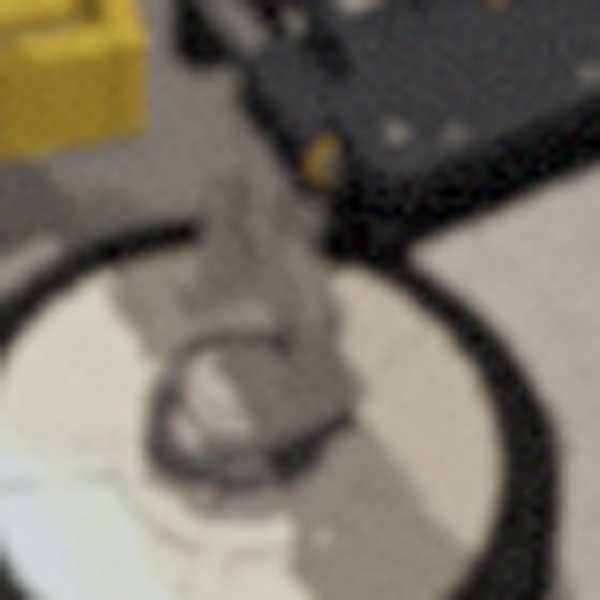

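play_rows([
  [[0,0,0.01,0,0,0,0.285],[0,0,0.02,0,0,0,0.285],[0,0.02,0.025,0,0,-0.02,0.285],[0,0.05,0.025,0,0,-0.05,0.285],[0.001,0.09,0.025,0,0,-0.09,0.285]],
])

```text
time_s: 24.85
tcp_pos: [0.5598, -0.053, 0.194]
ee_rot: [[0.989, -0.146, 0.002], [-0.146, -0.989, -0.0], [0.002, -0.0, -1.0]]
wrist_force: [0.5, 0.3, -2.2]
gripper_width: 0.715
```

play_rows([
  [[0,0.04,0,0,0,-0.04,0.285],[0,0.08,0,0,0,-0.08,0.285],[0,0.12,0,0,0,-0.12,0.285],[0.001,0.16,0,0,0,-0.15,0.285],[0.002,0.19,0,0,0,-0.187,0.285]],
])

```text
time_s: 25.35
tcp_pos: [0.5617, 0.1394, 0.1938]
ee_rot: [[0.946, -0.324, 0.002], [-0.324, -0.946, 0.001], [0.001, -0.001, -1.0]]
wrist_force: [0.2, -0.6, -0.8]
gripper_width: 0.714
```

play_rows([
  [[0,0.02,0,0,0,0,0.285],[0,0.033,0,0,0,0,0.285],[0,0.0386,0,0,0,0,0.285],[0,0.0386,0,0,0,0,0.285],[0,0.0386,0,0,0,0,0.285]],
])

```text
time_s: 25.85
tcp_pos: [0.5614, 0.1748, 0.1928]
ee_rot: [[0.946, -0.325, -0.0], [-0.325, -0.946, -0.0], [-0.0, 0.0, -1.0]]
wrist_force: [0.4, -0.6, -1.8]
gripper_width: 0.716
```

Run:
```python
from h import *
b=cap('side');a=cap('top');s=r.sense();print(s['tcp_pos'],s['ee_rot'][:,1],s['wrist_force'],s['gripper_width'])
Q=points(b)[...,:3]
# pliers in stand frame
yw=np.radians(-18.9);R=np.array([[np.cos(yw),np.sin(yw)],[-np.sin(yw),np.cos(yw)]])
t=s['tcp_pos'][:2];p=Q.copy();p[...,:2]=(Q[...,:2]-t)@R.T;p*=1000
m=(np.hypot(p[...,0],p[...,1])<38)&(p[...,2]>60)&(p[...,2]<175)
for z0 in range(60,175,8):
    q=p[m&(p[...,2]>=z0)&(p[...,2]<z0+8)]
    if len(q)>2:print(z0,len(q),'x',np.percentile(q[:,0],[5,50,95]).round(1),'y',np.percentile(q[:,1],[5,50,95]).round(1))
m=(np.hypot(p[...,0],p[...,1])<55)&(p[...,2]>38)&(p[...,2]<52);q=p[m];print('stand top',len(q),np.percentile(q[:,0],[2,98]),np.percentile(q[:,1],[2,98]))
```

```text
[0.56147178 0.17458098 0.19275322] [-3.25035265e-01 -9.45701877e-01  1.90879593e-04] [ 0.37251069  0.67410441 -1.26684495] 0.7168793639313853
108 65 x [-14.6   5.9  11.8] y [-25.4 -12.3  24.4]
116 24 x [-9.8 -4.7  3.5] y [-25.9 -22.8  23. ]
124 16 x [-9.5 -5.8  0.9] y [-26.1 -23.1  22.4]
132 15 x [-10.   -6.    1.9] y [-25.  -22.9  20.7]
140 12 x [-8.7 -2.8  2.5] y [-25.6 -24.1 -20.8]
148 17 x [-9.4 -2.3  2.9] y [-25.9 -24.  -20.2]
156 23 x [-8.5 -3.4  1.2] y [-23.2 -16.1  -5.6]
164 13 x [-11.6  -8.4  -0.1] y [-12.3  -7.2   4. ]
stand top 265 [-26.82249387  27.83431879] [-38.21605036  42.68474348]
```

play_rows([
  [[0,0.0017,-0.02,0,0,0,0.285],[0,0.0017,-0.04,0,0,0,0.285],[0,0.0017,-0.055,0,0,0,0.285],[0,0.0017,-0.062,0,0,0,0.285],[0,0.0017,-0.064,0,0,0,0.285]],
])

```text
time_s: 26.45
tcp_pos: [0.5613, 0.1765, 0.128]
ee_rot: [[0.946, -0.325, -0.001], [-0.325, -0.946, -0.001], [-0.001, 0.001, -1.0]]
wrist_force: [0.2, -0.5, -0.2]
gripper_width: 0.716
```

play_rows([
  [[0,0,-0.004,0,0,0,0.285],[0,0,-0.008,0,0,0,0.285],[0,0,-0.012,0,0,0,0.285],[0,0,-0.015,0,0,0,0.285],[0,0,-0.015,0,0,0,0.285]],
])

```text
time_s: 26.95
tcp_pos: [0.5612, 0.1772, 0.1132]
ee_rot: [[0.946, -0.324, -0.001], [-0.324, -0.946, -0.0], [-0.001, 0.001, -1.0]]
wrist_force: [-0.0, 0.9, -1.5]
gripper_width: 0.718
```

Inside the well now, with no contact. I'll continue to the floor.

play_rows([
  [[0,0,-0.005,0,0,0,0.285],[0,0,-0.01,0,0,0,0.285],[0,0,-0.015,0,0,0,0.285],[0,0,-0.019,0,0,0,0.285],[0,0,-0.019,0,0,0,0.285]],
])

```text
time_s: 27.45
tcp_pos: [0.561, 0.177, 0.0937]
ee_rot: [[0.946, -0.324, -0.002], [-0.324, -0.946, -0.001], [-0.001, 0.001, -1.0]]
wrist_force: [0.3, -0.3, -1.1]
gripper_width: 0.713
```

play_rows([
  [[0,0,-0.001,0,0,0,0.285],[0,0,-0.002,0,0,0,0.285],[0,0,-0.003,0,0,0,0.285],[0,0,-0.003,0,0,0,0.285]],
])

```text
time_s: 27.85
tcp_pos: [0.5614, 0.1773, 0.0916]
ee_rot: [[0.946, -0.324, -0.0], [-0.324, -0.946, 0.0], [-0.0, -0.0, -1.0]]
wrist_force: [0.3, 0.2, -1.8]
gripper_width: 0.715
```

play_rows([
  [[0,0,-0.001,0,0,0,0.285],[0,0,-0.002,0,0,0,0.285],[0,0,-0.002,0,0,0,0.285]],
])

```text
time_s: 28.15
tcp_pos: [0.5621, 0.1775, 0.0906]
ee_rot: [[0.946, -0.323, 0.002], [-0.323, -0.946, 0.0], [0.001, -0.001, -1.0]]
wrist_force: [-0.6, 0.8, 3.7]
gripper_width: 0.714
```

play_rows([
  [[0,0,-0.001,0,0,0,0.285],[0,0,-0.0015,0,0,0,0.285],[0,0,-0.0015,0,0,0,0.285]],
])

```text
time_s: 28.45
tcp_pos: [0.5622, 0.1776, 0.0892]
ee_rot: [[0.946, -0.323, 0.002], [-0.323, -0.946, 0.001], [0.002, -0.001, -1.0]]
wrist_force: [-1.2, -0.5, 5.9]
gripper_width: 0.717
```

play_rows([
  [[0,0,0.002,0,0,0,0.28],[0,0,0.002,0,0,0,0.25],[0,0,0.002,0,0,0,0.2],[0,0,0.002,0,0,0,0.1],[0,0,0.002,0,0,0,0.05]],
])

```text
time_s: 28.95
tcp_pos: [0.5614, 0.1773, 0.09]
ee_rot: [[0.946, -0.324, -0.0], [-0.324, -0.946, -0.0], [-0.0, 0.0, -1.0]]
wrist_force: [-0.4, -0.4, -0.2]
gripper_width: 0.892
```

play_rows([
  [[0,0,0,0,0,0,0],[0,0,0,0,0,0,0],[0,0,0.003,0,0,0,0],[0,0,0.01,0,0,0,0],[0,0,0.02,0,0,0,0]],
])

```text
time_s: 29.45
tcp_pos: [0.5613, 0.1772, 0.1105]
ee_rot: [[0.946, -0.324, -0.001], [-0.324, -0.946, -0.0], [-0.0, 0.001, -1.0]]
wrist_force: [-0.0, -0.2, -0.2]
gripper_width: 1.0
```

play_rows([
  [[0,0,0.02,0,0,0,0],[0,0,0.05,0,0,0,0],[0,0,0.09,0,0,0,0],[0,0,0.12,0,0,0,0],[0,0,0.12,0,0,0,0]],
])

```text
time_s: 29.95
tcp_pos: [0.5642, 0.1783, 0.237]
ee_rot: [[0.946, -0.323, 0.011], [-0.323, -0.946, 0.005], [0.009, -0.009, -1.0]]
wrist_force: [-0.3, 0.7, 0.0]
gripper_width: 1.0
```

play_rows([
  [[-0.03,0.035,0,0,0,0,0],[-0.06,0.07,0,0,0,0,0],[-0.09,0.105,0,0,0,0,0],[-0.12,0.14,0,0,0,0,0],[-0.15,0.175,0,0,0,0,0]],
])

```text
time_s: 30.45
tcp_pos: [0.41, 0.3532, 0.2305]
ee_rot: [[0.946, -0.324, 0.0], [-0.324, -0.946, 0.0], [0.0, -0.0, -1.0]]
wrist_force: [0.7, 0.6, 0.2]
gripper_width: 1.001
```

play_rows([
  [[-0.03,0.035,0,0,0,0,0],[-0.06,0.07,0,0,0,0,0],[-0.09,0.105,0,0,0,0,0],[-0.12,0.14,0,0,0,0,0],[-0.12,0.14,0,0,0,0,0]],
])

```text
time_s: 30.95
tcp_pos: [0.2883, 0.4957, 0.2299]
ee_rot: [[0.948, -0.319, -0.0], [-0.319, -0.948, 0.001], [-0.001, -0.001, -1.0]]
wrist_force: [-0.2, -0.4, -0.7]
gripper_width: 1.001
```

Run:
```python
from h import *
b=cap('side');a=cap('top');s=r.sense();print(s['tcp_pos'],s['wrist_force'],s['gripper_width'])
P=points(a)[...,:3];Q=points(b)[...,:3]
for n,c,box,th in (('top',a,(226,256,208,230),35),('side',b,(258,275,138,160),50)):
    g=c['image'].max(-1);u0,u1,v0,v1=box;m=np.zeros(g.shape,np.uint8);m[v0:v1,u0:u1]=g[v0:v1,u0:u1]<th
    k,l,st,ce=cv2.connectedComponentsWithStats(m)
    print(n,[(st[i,4],ray(c,*ce[i],.121)[:2].round(4),np.median((P if n=='top' else Q)[l==i][:,2]).round(3)) for i in range(1,k) if st[i,4]>12])
# ring: top-camera points at ring height around axle
z=P[205:255,350:400];m=(z[...,2]>.058)&(z[...,2]<.0705);q=z[m]-[.5495,-.1415,0];A=np.degrees(np.arctan2(q[:,1],q[:,0]));R=np.hypot(*q[:,:2].T)
print('z60-70 n',m.sum(),np.median(q[:,2]))
im=np.hstack([cv2.resize(a['image'][200:260,345:405],(400,400),interpolation=2),cv2.resize(b['image'][215:275,295:355],(400,400),interpolation=2)])
im2=np.hstack([cv2.resize(a['image'][195:245,222:272],(400,200),interpolation=2),cv2.resize(b['image'][137:192,242:297],(400,200),interpolation=2)])
cv2.imwrite('pics/c11.png',np.vstack([im,im2])[...,::-1])
```

```text
[0.2905114  0.49264698 0.22990741] [-0.1094251  -0.88968763  0.31647718] 0.9988823498392944
top [(np.int32(68), array([0.5687, 0.1983]), np.float64(0.121)), (np.int32(62), array([0.5533, 0.1561]), np.float64(0.121))]
side [(np.int32(22), array([0.5615, 0.1911]), np.float64(0.118)), (np.int32(25), array([0.5474, 0.1475]), np.float64(0.118))]
z60-70 n 257 0.06494094271425865
```

Run:
```python
from h import *
a=dict(np.load('/tmp/top.npz'));P=points(a)[...,:3]
g=cv2.cvtColor(a['image'],cv2.COLOR_RGB2GRAY);m=np.zeros(g.shape,np.uint8);m[212:248,355:395]=g[212:248,355:395]<105
k,l,s,_=cv2.connectedComponentsWithStats(m);ys,xs=np.nonzero(l==1+np.argmax(s[1:,4]))
w=np.array([ray(a,u,v,.066)[:2]*1000 for u,v in zip(xs,ys)])
print('comps',s[1:,4],'x',w[:,0].min(),w[:,0].max(),'y',w[:,1].min(),w[:,1].max(),'z',np.percentile(P[ys,xs,2],[10,50,90]))
f=w[w[:,0]>w[:,0].max()-9];print('lug y',np.sort(f[:,1]).round(0))
np.set_printoptions(linewidth=200);print(g[214:246,360:390])
```

```text
comps [  1 208] x 523.2422368607689 577.3300265415393 y -166.53093274718915 -114.47841521933714 z [0.06095551 0.06528549 0.06864254]
lug y [-159. -159. -159. -156. -156. -156. -154. -154. -154. -151. -151. -151.
 -134. -134. -134. -131. -131. -131. -129. -129. -129. -129. -126. -126.
 -126. -126. -124. -124. -124.]
[[159 160 159 158 160 160 160 162 144  97 165 162 160 157 160 159 160 160 160 160 160 160 159 161 159 160 160 159 159 160]
 [159 160 159 159 161 160 160 162 147 107 166 161 159 160 160 160 159 160 159 160 160 160 159 161 159 160 160 159 159 159]
 [159 160 160 160 160 161 163 163 153 132 167 162 161 159 159 159 159 160 160 161 160 161 161 160 160 158 160 159 161 159]
 [160 160 160 159 161 159 153 157 138 139 156 156 163 160 160 160 161 162 164 165 160 153 164 162 161 160 160 159 161 160]
 [160 161 160 161 158 146 135 118  87  96 106 120 162 155 156 157 161 158 139 147 136 118 152 164 160 160 159 160 161 154]
 [159 160 161 160 146 145 152  61  59  61  52  87 158 151 149 152 161 143  55  74  89  89 123 166 162 159 162 156 154 151]
 [160 162 159 148 149 167 137  62  64  68  58
[... 2453 characters left out ...]
162 129  94  72  59  72  98 128 150 170 163 152 138 134 162 161 157 150 157 159 160]
 [158 159 161 157 136 127 157 146 162 164 167 160 127 112 125 147 171 162 151 145 142 137 150 156 160 161 158 155 159 159]
 [160 160 162 149 120 164 162 160 158 161 163 163 163 159 168 159 151 159 141 141 164 162 158 149 156 162 161 161 159 160]
 [161 161 158 140 139 163 161 157 150 160 160 161 154 147 161 153 140 162 162 162 161 160 160 157 151 155 160 160 159 157]
 [161 162 149 120 164 162 160 157 153 161 160 160 160 161 161 161 161 161 161 160 159 160 159 161 156 148 155 161 161 156]
 [161 155 135 137 162 160 159 156 160 161 160 160 159 159 159 160 160 160 159 159 160 160 160 160 161 156 148 155 160 161]]
```

```bash
python3 -c "
from station import r
print(r.finish_job())"
```

```text
the job is handed in; nothing more can be done
None
```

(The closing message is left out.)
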